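# Tidy the soldering bench: every item back in its own holder

### The job

The repair is finished, so tidy the bench: put the solder reel over the spindle of its stand, the amber flux jar in the small black dish, the blue tip-cleaner pot in the larger blue dish, and lay the red desoldering pump across both forks of its red rest, centred along it and either way round. Everything must sit fully down in its holder, reel, jar and pot upright, and the circuit board and the soldering iron in its stand must stay where they are.

Things in the scene. Friction and masses are not known exactly. Their poses are not given: they have to be found in the camera images.
- reel_center (a point): Solder reel standing upright: orange flanges, silver wire, 54 mm diameter, 46 mm high, open bore of 28 mm right through along its axis. About 0.26 kg. The point is its centre, half-way up (23 mm above its underside); z is its axis. It can be gripped across its outside.
- jar_center (a point): Flux jar: amber glass, paper band, black ribbed lid; 44 mm diameter, 58 mm high with the lid (the lid is the top 15 mm, 43 mm diameter over its body, 45 mm over its ribs). About 0.10 kg. The point is its centre, half-way up (29 mm above its underside); z points up through the lid.
- pot_center (a point): Tip-cleaner pot: solid round blue pot with brass curls in its mouth; 58 mm diameter, 52 mm high (straight sides up to 49 mm). About 0.20 kg. The point is its centre, 26 mm above its underside; z points up.
- pump_center (a point): Desoldering pump lying on the bench: red barrel 18 mm in diameter, 124 mm long, a black hexagonal collar (20 mm across flats, 8 mm wide) 66 mm either side of its middle, white nozzle at +x, plunger knob at -x, 200 mm over all. About 0.075 kg. The point is the middle of the barrel on its axis, 10 mm above the bench; x runs along the barrel.
- reel_stand: Stand for the solder reel: round white base 84 mm in diameter and 8 mm thick with an upright steel spindle, 12 mm thick, tip 68 mm above the bench, rounded. Fixed. Origin: centre of its underside, on the bench; z up along the spindle. The reel's underside rests on the base, 8 mm above the bench.
- jar_holder: Holder for the flux jar: small round black rubber dish with a yellow floor, flared; 74 mm wide over the rim, 16 mm high, floor 5 mm above the bench and 54 mm across, 66 mm across inside at the rim. Fixed. Origin: centre of its underside, on the bench; z up.
- pot_holder: Holder for the tip-cleaner pot: larger round blue dish with a steel floor, flared; 88 mm wide over the rim, 16 mm high, floor 5 mm above the bench and 68 mm across, 80 mm across inside at the rim. Fixed. Origin: centre of its underside, on the bench; z up.
- pump_rest: Rest for the pump, fixed: dark steel plate 110 x 56 x 6 mm with two red V forks at 40 mm either side of its middle along x, each 8 mm thick, 52 mm wide; V bottom 30 mm, tips 53 mm above the bench, sides at 45 degrees. Between the forks 72 mm are free down to the plate. The pump lies along x, its axis then 43 mm above the bench. Origin: centre of its underside, on the bench; z up.
- board: Bystander: green circuit board 80 x 110 mm on short pillars, 19 mm high at most, lying loose at the far side of the work. Origin: centre of its underside. Leave it alone.
- iron_stand: Bystander: soldering iron with a blue handle in a tilted coil on a dark base 150 x 85 mm, about 180 mm high, 0.95 kg, loose, at the far right as the robot sees it, the handle leaning outward. Origin: centre of its underside. Leave it alone.

How it is judged:
At the end, for the whole second after the job is handed in: Seated and released at rest: reel on its stand (12 mm off centre at most), jar in black dish and pot in blue dish (10 mm), heights within 5 mm, upright within 0.12 rad; pump in both forks, within 15 mm along, 8 mm across, 6 mm in height, 0.15 rad, either way round (horizontal distance between reel_center and reel_stand below 0.012 m and z of reel_center in the frame of reel_stand between 0.026 and 0.036 m and angle between each of reel_center, jar_center, pot_center's own z axis and vertical below 0.12 rad and horizontal distance between jar_center and jar_holder below 0.01 m and z of jar_center in the frame of jar_holder between 0.029 and 0.039 m and horizontal distance between pot_center and pot_holder below 0.01 m and z of pot_center in the frame of pot_holder between 0.026 and 0.036 m and x of pump_center in the frame of pump_rest between -0.015 and 0.015 m and y of pump_center in the frame of pump_rest between -0.008 and 0.008 m and z of pump_center in the frame of pump_rest between 0.0367 and 0.0487 m and angle between the x axis of pump_center and the x axis of pump_rest, either way round below 0.15 rad and linear speed of each of reel, jar, pot, pump below 0.02 m/s and angular speed of each of reel, jar, pot, pump below 0.3 rad/s); the robot touches nothing.
It fails at once if the circuit board is disturbed (moved by more than 15 mm) (distance of board from where it was at the start of the episode above 0.015 m).
It fails at once if the soldering iron in its stand is disturbed (moved by more than 15 mm or tipped) (distance of iron_stand from where it was at the start of the episode above 0.015 m or angle between iron_stand's own z axis and vertical above 0.15 rad).
It also fails if it takes over 118 s, if anything falls off the work surface, if the arm or the gripper's body presses on something with over 40 N, if the wrist force passes 120 N, or if a joint passes its speed limit or range.

### The arm

A 6-joint arm with a two-finger parallel gripper is mounted at the origin on the work surface. World frame = base frame: x ahead of the robot, y to its left, z up, the work surface at z = 0. Lengths are in m, angles in rad, forces in N, time in s.
With the tool pointing down it reaches from about 0.35 to 0.85 m from the base axis. Payload 8.1 kg.
Tool frame: the origin (TCP) lies at the very end of the fingers, on their centre line; the grasp point (between the pads) lies 19 mm behind it (env.grip_point_offset is the distance from the TCP to the grasp point, in m); x points along the fingers, y is the direction in which the jaws open and shut, and the axes are right-handed (so a half turn about x gives the same grasp; the last joint's range is limited). The gripper opens to 93 mm and grips with 3 to 60 N. Pads are 15 mm wide; open, the fingers measure 128 mm over their backs; the gripper's body (75 mm by 188 mm) begins 65 mm behind the grasp point.
Start: joints at [-1.405, 0.13, 1.488, -0, 1.523, -0.085], TCP at [0.149, -0.581, 0.219] pointing down, gripper open.
Joint ranges: [-2.96, 2.96], [-0.89, 2.26], [0.02, 2.5], [-1.34, 4.48], [0, 2.73], [-2.66, 2.66]. Speed limits (rad/s): [2.39, 2.39, 2.79, 3.14, 3.14, 3.14].

### API

Orientations are given as a unit quaternion [w, x, y, z].
In Python, from plant import env gives the robot as it stands.
- The arm moves only by the tool apply_moves, never from a script. Its argument "moves" is a list of rows, each a list of 6 numbers: the shift along the tool's x, y, z in cm, then the turn, a rotation vector about the tool's x, y, z in degrees. A call has 1 to 12 rows; each row is the pose to reach, as a shift and turn from the pose commanded when the call began, along the tool's axes at that moment; what a row does not reach only later rows make up. A row lasts 1/10 s, in which the tool goes at most 50 mm and 8.59 degrees, less where a joint would pass 70% of its speed; a pose out of reach is approached as far as the arm can. A call with a gripper value outside its range is refused whole. "hand" is the finger opening in cm, from 0 to 9.3, set as the call begins (left out, the last holds). The fingers move at their own pace and stop on an object; "grip_force" is the grip in N (left out, the last holds). Time passes only in rows, so rows that repeat a pose let the fingers close. It gives the time, the measured TCP pose, the force and the opening at its end, in the units of the state.
- env.state(): the state, without advancing time (a new reading comes with each control period).
- env.capture(name): name is "scene" or "top" or "wrist"; returns a dict with "pixels" (480x640x3 uint8, red, green, blue), "range_z" (480x640 float32, m along the optical axis (not along the pixel's ray), 0 where there is no reading), "fx", "fy", "cx", "cy" (pixels), "R" (3x3) and "t" (3): a world point X has camera coordinates R X + t. Camera axes: x right, y down, z forward; pixel columns grow to the right and rows downward; lengths in m; the calibration is good to about 2 mm. A picture is of the moment at which its call begins.
- env.hand_in(): hands the job in, once; it reports no verdict.
The state is a dict: "time_s": time; "joint_positions": joint angles; "dq": joint speeds; "joint_efforts": joint torques, N m; "ee_pos": TCP position; "ee_rot": TCP orientation; "wrist_force": force on the tool from outside, world axes, zero at the start; "moment": the same for the moment, N m; "finger_gap": opening from 0.0 (shut) to 1.0 (fully open).
Only numpy, scipy, OpenCV 4.12 (cv2) and the standard library are available. Lean on these libraries where they do the work, as an engineer would, in place of code of your own. Each camera call takes 0.05 s, during which the arm holds its last target. There are 200 camera calls.

## Working session

There is one attempt and no reset: what is moved stays moved. The work goes in short steps, Python scripts to look and compute and a tool call to move; the robot and the scene stay as the last step left them, time stands still between calls to the robot, and variables do not carry over. Pictures are saved under pics/ and viewed, about 12 in all and at most 16, crops included, and the job is handed in when it is done.

Besides the shell and the picture viewer there is one more tool, called as a command line: name --pt "numbers of a row" for each row, then --argument value for the rest. apply_moves: Moves the arm, as the interface text tells. Its arguments: {"type":"object","properties":{"moves":{"type":"array","items":{"type":"array","items":{"type":"number"}}},"hand":{"type":"number"},"grip_force":{"type":"number"}},"required":["moves"]}

```bash
mkdir -p pics
cat > h.py <<'E'
import numpy as np, cv2
from plant import env
def save(c,name,crop=None,scale=1):
    im=c["pixels"][:,:,::-1]
    if crop: im=im[crop[1]:crop[3],crop[0]:crop[2]]
    cv2.imwrite("pics/"+name,cv2.resize(im,None,fx=scale,fy=scale))
def ray(c,u,v,z):
    d=c["R"].T@np.array([(u-c["cx"])/c["fx"],(v-c["cy"])/c["fy"],1]); o=-c["R"].T@c["t"]
    return o+d*(z-o[2])/d[2]
def cloud(c):
    v,u=np.mgrid[:480,:640]; z=c["range_z"]
    P=np.stack([(u-c["cx"])/c["fx"]*z,(v-c["cy"])/c["fy"]*z,z],-1)-c["t"]
    X=P@c["R"]; X[z==0]=np.nan
    return X
E
python3 - <<'E'
from h import *
import pickle
for n in ("top","scene"):
    c=env.capture(n); save(c,n+"0.png"); pickle.dump(c,open(n+"0.pkl","wb"))
    print(n,-c["R"].T@c["t"],c["R"][2],c["fx"],(c["range_z"]>0).mean())
print(env.state())
E
```

```text
top [ 0.4962887  -0.01795484  1.16143755] [ 0.13486908  0.01671241 -0.99072248] 557.7876014266053 0.9961360677083333
scene [ 1.18613725 -0.29356145  1.01054806] [-0.49328896  0.2580748  -0.83070055] 549.1133591591583 0.9960416666666667
{'time_s': 0.1, 'joint_positions': array([-1.40536328e+00,  1.31100206e-01,  1.48916621e+00,  2.64917409e-05,
        1.52296408e+00, -8.53870828e-02]), 'dq': array([ 0.00061038, -0.0003691 , -0.00220643,  0.00070448, -0.00094653,
        0.00170301]), 'joint_efforts': array([ 1.03376598e-03, -5.61344111e+01, -4.93095303e+01,  7.68919266e-02,
        2.90799042e-02, -5.83699762e-05]), 'ee_pos': array([ 0.1488754 , -0.58072102,  0.21768592]), 'ee_rot': array([-0.08786658, -0.70153949, -0.08902453,  0.70156713]), 'wrist_force': array([ 1.36805929, -0.09710548,  0.31866486]), 'moment': array([ 0.01977641, -0.02756386,  0.00968593]), 'finger_gap': 1.001280473453891}
```

```bash
ls -la .; nproc
```

```text
total 4224
drwxr-xr-x  3 agent agent    4096 Dec  5 13:21 .
drwxr-xr-x 23 root  root     4096 Dec  5 13:21 ..
-rw-r--r--  1 agent agent     543 Dec  5 13:21 h.py
drwxr-xr-x  2 agent agent    4096 Dec  5 13:21 pics
-rw-r--r--  1 agent agent 2150927 Dec  5 13:21 scene0.pkl
-rw-r--r--  1 agent agent 2150927 Dec  5 13:21 top0.pkl
4
```

View pics/top0.png

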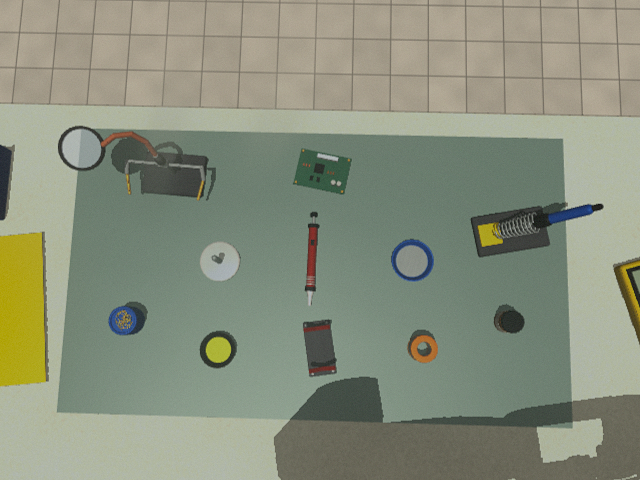

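View pics/scene0.png

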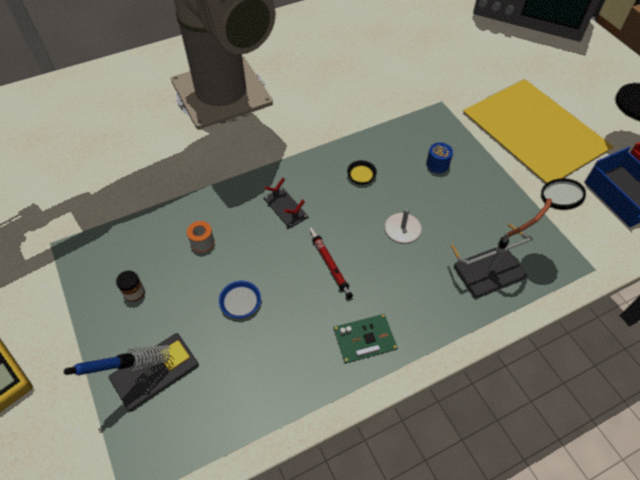

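The top view (x up, y left) shows the pot at (124,321), jar (509,321), reel (424,348) and pump (312,258). The holders are the black dish (218,350), reel stand (220,261), blue dish (412,260) and rest (320,348). The scene view agrees. The iron is at (510,230), the board at (322,170), and there's a magnifier at (150,165).

```bash
cat > m.py <<'E'
from h import *
import pickle
c=pickle.load(open("top0.pkl","rb")); X=cloud(c)
hsv=cv2.cvtColor(c["pixels"],cv2.COLOR_RGB2HSV); s=pickle.load(open("scene0.pkl","rb")); Xs=cloud(s); Z=Xs[...,2]
print("bench z",np.nanmedian(X[380:400,150:260,2]))
def roi(u,v,r): 
    m=np.zeros((480,640),bool); m[v-r:v+r,u-r:u+r]=1; return m
H,S,V=[hsv[...,i].astype(int) for i in range(3)]
def circ(name,m,z):
    m=m.astype(np.uint8); cs,_=cv2.findContours(m,cv2.RETR_EXTERNAL,cv2.CHAIN_APPROX_NONE); k=max(cs,key=cv2.contourArea)
    P=np.array([ray(c,*p[0],z)[:2] for p in k],np.float32)
    (e,r)=cv2.minEnclosingCircle(P); el=cv2.fitEllipse(P)
    print(name,"mincirc",np.round(e,4),"d",round(2*r,4),"ell",np.round(el[0],4),np.round(el[1],4))
z=X[...,2]
circ("reel",roi(424,348,25)&(z>.038),.046)
circ("reel col",roi(424,348,25)&(H<20)&(S>150)&(z>.036),.046)
circ("jar",roi(509,321,25)&(z>.048),.058)
circ("pot",roi(124,321,25)&(z>.040),.052)
circ("blackdish yellow",roi(218,350,25)&(S>120)&(H>20)&(H<40),.005)
circ("blackdish",roi(218,350,28)&(z>.009),.016)
circ("bluedish",roi(412,260,30)&(z>.009),.016)
circ("bluedish floor",roi(412,260,20)&(S<60)&(V>90),.005)
circ("stand",roi(220,261,28)&(S<40)&(V>150),.008)
m=roi(220,261,28)&(z>.03); print("spindle",np.nanmean(X[m],0),m.sum())
m=roi(312,258,55)&(z>.008)&(z<.03)&((H<12)|(H>168))&(S>120)
P=X[m][:,:2]; print("pump n",m.sum(),cv2.fitLine(P.astype(np.float32),cv2.DIST_L2,0,.01,.01).ravel()); print(cv2.minAreaRect(P.astype(np.float32)))
m=roi(320,348,40)&(z>.003)&(z<.010); print("rest plate",cv2.minAreaRect(X[m][:,:2].astype(np.float32)))
m=roi(320,348,40)&(z>.025); print("forks",cv2.minAreaRect(X[m][:,:2].astype(np.float32)),m.sum())
# scene cross-check by depth
for n,p,zl in (("reel",(.33,-.23),.04),("jar",(.4,-.4),.05),("pot",(.4,.37),.045)):
    m=(np.hypot(Xs[...,0]-p[0],Xs[...,1]-p[1])<.07)&(Z>zl)&(Z<.08)
    if m.sum()>5: print("scene",n,cv2.minEnclosingCircle(Xs[m][:,:2].astype(np.float32)),Z[m].max())
for n,(u,v) in dict(reel=(424,335),jar=(509,321),pot=(124,321),board=(322,170),iron=(510,232),mag=(175,175)).items(): print(n,X[v,u])
m=(X[...,2]>.04)&(X[...,0]<.62)&(X[...,1]>.15)&(X[...,0]>.5); print("mag low x",X[m].min(0) if m.any() else None)
E
python3 m.py
```

```text
bench z 0.0010038772067387418
reel mincirc [ 0.4498 -0.2173] d 0.0545 ell [ 0.4497 -0.2176] [0.0512 0.0525]
reel col mincirc [ 0.4508 -0.2175] d 0.0526 ell [ 0.4506 -0.2175] [0.0497 0.051 ]
jar mincirc [ 0.5076 -0.3873] d 0.0465 ell [ 0.5073 -0.3873] [0.0424 0.0442]
pot mincirc [0.4891 0.3768] d 0.0605 ell [0.4888 0.377 ] [0.056  0.0583]
blackdish yellow mincirc [0.4357 0.195 ] d 0.0535 ell [0.4356 0.195 ] [0.0505 0.0518]
blackdish mincirc [0.4348 0.1942] d 0.0728 ell [0.4347 0.1944] [0.0707 0.0708]
bluedish mincirc [ 0.6274 -0.1993] d 0.0868 ell [ 0.6274 -0.1993] [0.0848 0.0848]
bluedish floor mincirc [ 0.6279 -0.1992] d 0.0667 ell [ 0.628  -0.1991] [0.0634 0.064 ]
stand mincirc [0.6163 0.201 ] d 0.0827 ell [0.6165 0.2011] [0.0798 0.0803]
spindle [0.61546232 0.1985239  0.05822248] 46
pump n 389 [ 0.9996891  -0.02493431  0.63632375  0.00911882]
((0.6303457617759705, 0.009496020153164864), (0.016219856217503548, 0.1230025440454483), 88.29199981689453)
rest plate ((0.44563210010528564, -0.012598931789398193), (0.15916545689105988, 0.1628972589969635), 1.5304207801818848)
forks ((0.44415220618247986, -0.01263095811009407), (0.08792796730995178, 0.051654353737831116), 8.920372009277344) 228
scene pot ((0.4671025276184082, 0.38194918632507324), 0.013666532002389431) 0.05296436493113549
reel [ 0.47596766 -0.22580457  0.00251758]
jar [ 0.50839195 -0.37923462  0.06421944]
pot [0.48805523 0.37551736 0.05200463]
board [ 0.81677768 -0.00828348  0.0083078 ]
iron [ 0.68736118 -0.39216709  0.04176443]
mag [0.79687541 0.30282162 0.01456658]
mag low x [0.500046   0.19482208 0.04074531]
```

```bash
cat >> h.py <<'E'
from scipy.spatial.transform import Rotation as Ro
def pose():
    s=env.state(); w,x,y,z=s["ee_rot"]; return s,Ro.from_quat([x,y,z,w]).as_matrix()
def go(x,y,z,yaw):
    "shift (cm) and turn (deg) in tool axes to TCP x,y,z, jaw yaw (deg, mod 180), tool down"
    s,R=pose(); best=None
    for k in (0,180):
        a=np.radians(yaw+k); Y=np.array([np.cos(a),np.sin(a),0]); Xd=np.array([0,0,-1.])
        T=np.stack([Xd,Y,np.cross(Xd,Y)],1); rv=Ro.from_matrix(R.T@T).as_rotvec(degrees=True)
        if best is None or np.linalg.norm(rv)<np.linalg.norm(best): best=rv
    d=R.T@(np.array([x,y,z])-s["ee_pos"])*100
    print("move",np.round(d,2),np.round(best,2))
def st():
    s,R=pose(); print("t",round(s["time_s"],2),"tcp",np.round(s["ee_pos"],4),"jaw yaw",round(np.degrees(np.arctan2(R[1,1],R[0,1])),2),"tilt",round(np.degrees(np.arccos(-R[2,0])),2),"q",np.round(s["joint_positions"],2),"F",np.round(s["wrist_force"],1),"gap",round(s["finger_gap"]*93,1))
E
python3 - <<'E'
from h import *
st(); go(.45,-.2175,.20,90)
c=env.capture("wrist"); save(c,"w0.png"); print(-c["R"].T@c["t"],c["R"][2])
E
```

```text
t 0.1 tcp [ 0.1489 -0.5807  0.2177] jaw yaw -75.63 tilt 0.09 q [-1.41  0.13  1.49  0.    1.52 -0.09] F [ 1.4 -0.1  0.3] gap 93.1
move [  1.82 -27.71 -38.18] [14.37  0.    0.09]
[ 0.2264606  -0.56092483  0.38435133] [-0.27742328 -0.06978028 -0.95821033]
```

apply_moves --pt "1.8 -27.7 -38.2 14.4 0 0" --pt "1.8 -27.7 -38.2 14.4 0 0" --pt "1.8 -27.7 -38.2 14.4 0 0" --pt "1.8 -27.7 -38.2 14.4 0 0" --pt "1.8 -27.7 -38.2 14.4 0 0" --pt "1.8 -27.7 -38.2 14.4 0 0" --pt "1.8 -27.7 -38.2 14.4 0 0" --pt "1.8 -27.7 -38.2 14.4 0 0" --pt "1.8 -27.7 -38.2 14.4 0 0" --pt "1.8 -27.7 -38.2 14.4 0 0" --pt "1.8 -27.7 -38.2 14.4 0 0" --pt "1.8 -27.7 -38.2 14.4 0 0" --hand 9.3 --grip_force 25

```text
time_s: 1.35
ee_pos: [0.45, -0.2179, 0.2003]
ee_rot: [-0.0, -0.707, -0.0, 0.707]
wrist_force: [0.0, 0.0, 0.4]
finger_gap: 1.001
```

Run:
```python
from h import *
st(); go(.45,-.2175,.013,90)
c=env.capture("wrist"); save(c,"w1.png"); print(-c["R"].T@c["t"],c["R"][2])
for z in (0.046,): 
    hsv=cv2.cvtColor(c["pixels"],cv2.COLOR_RGB2HSV); X=cloud(c)
    m=((hsv[...,0]<20)&(hsv[...,1]>150)&(X[...,2]>.038)&(X[...,2]<.06)).astype(np.uint8)
    cs,_=cv2.findContours(m,cv2.RETR_EXTERNAL,cv2.CHAIN_APPROX_NONE); k=max(cs,key=cv2.contourArea)
    print(cv2.minEnclosingCircle(np.array([ray(c,*p[0],z)[:2] for p in k],np.float32)))
```

```text
t 1.35 tcp [ 0.45   -0.2179  0.2003] jaw yaw -89.94 tilt 0.05 q [-0.55 -0.13  1.78 -0.    1.49  1.02] F [0.  0.  0.4] gap 93.1
move [ 1.873e+01 -4.000e-02 -1.000e-02] [ 0.06  0.05 -0.  ]
[ 0.53024705 -0.21764184  0.3669187 ] [-2.86954486e-01 -4.70685287e-04 -9.57944101e-01]
((0.4508710503578186, -0.21596410870552063), 0.026880986988544464)
```

apply_moves --pt "5 0 0 0 0 0" --pt "10 -0.1 0 0 0 0" --pt "14 -0.1 0 0 0 0" --pt "16.5 -0.1 0 0 0 0" --pt "18.7 -0.1 0 0 0 0" --pt "18.7 -0.1 0 0 0 0" --pt "18.7 -0.1 0 0 0 0"

```text
time_s: 2.1
ee_pos: [0.4495, -0.218, 0.0139]
ee_rot: [0.001, -0.707, 0.001, 0.707]
wrist_force: [0.2, 0.0, 0.2]
finger_gap: 1.003
```

apply_moves --pt "0 0 0 0 0 0" --pt "0 0 0 0 0 0" --pt "0 0 0 0 0 0" --pt "0 0 0 0 0 0" --pt "0 0 0 0 0 0" --pt "0 0 0 0 0 0" --pt "0 0 0 0 0 0" --pt "0 0 0 0 0 0" --hand 4.5 --grip_force 25

```text
time_s: 2.9
ee_pos: [0.4504, -0.217, 0.0138]
ee_rot: [-0.0, 0.707, -0.0, -0.707]
wrist_force: [-1.3, 1.5, 4.4]
finger_gap: 0.571
```

apply_moves --pt "-1 0 0 0 0 0" --pt "-4 0 0 0 0 0" --pt "-8 0 0 0 0 0" --pt "-12 0 0 0 0 0" --pt "-14 0 0 0 0 0" --pt "-14 0 0 0 0 0" --pt "-14 0 0 0 0 0"

```text
time_s: 3.6
ee_pos: [0.45, -0.217, 0.1531]
ee_rot: [0.0, -0.707, 0.0, 0.707]
wrist_force: [-1.0, 0.8, -2.5]
finger_gap: 0.573
```

Run:
```python
from h import *
st(); go(.6155,.200,.153,90)
c=env.capture("wrist"); save(c,"w2.png")
c=env.capture("scene"); save(c,"s2.png")
```

```text
t 3.6 tcp [ 0.45   -0.217   0.1531] jaw yaw -90.03 tilt 0.01 q [-0.55 -0.1   1.84 -0.    1.4   1.02] F [-1.   0.8 -2.5] gap 53.3
move [ 1.000e-02 -4.171e+01 -1.653e+01] [-0.03  0.01 -0.  ]
```

apply_moves --pt "0 -3 -1.2 0 0 0" --pt "0 -7.5 -3 0 0 0" --pt "0 -12 -4.8 0 0 0" --pt "0 -16.5 -6.5 0 0 0" --pt "0 -21 -8.3 0 0 0" --pt "0 -25.5 -10.1 0 0 0" --pt "0 -30 -11.9 0 0 0" --pt "0 -34.5 -13.7 0 0 0" --pt "0 -39 -15.4 0 0 0" --pt "0 -41.7 -16.5 0 0 0" --pt "0 -41.7 -16.5 0 0 0" --pt "0 -41.7 -16.5 0 0 0"

```text
time_s: 4.9
ee_pos: [0.6141, 0.2001, 0.1508]
ee_rot: [-0.001, -0.706, 0.0, 0.709]
wrist_force: [-0.2, -0.8, -1.7]
finger_gap: 0.573
```

Run:
```python
from h import *
st(); go(.6155,.200,.075,90)
c=env.capture("wrist"); save(c,"w3.png"); X=cloud(c)
m=(np.abs(X[...,0]-.61)<.06)&(np.abs(X[...,1]-.2)<.06)
hsv=cv2.cvtColor(c["pixels"],cv2.COLOR_RGB2HSV)
b=m&(X[...,2]<.013)&(X[...,2]>.004)&(hsv[...,1]<50)&(hsv[...,2]>120); print(b.sum(),X[b].min(0),X[b].max(0))
m2=m&(hsv[...,0]<20)&(hsv[...,1]>150); print("reel",m2.sum(),X[m2].min(0),X[m2].max(0))
```

```text
t 4.9 tcp [0.6141 0.2001 0.1508] jaw yaw -89.94 tilt 0.25 q [ 0.24  0.3   1.42 -0.    1.43  1.81] F [-0.2 -0.8 -1.7] gap 53.3
move [ 7.58 -0.   -0.18] [ 0.06  0.24 -0.08]
4549 [0.58829942 0.1613999  0.00410557] [0.65876076 0.24472879 0.01182694]
reel 9019 [0.59853087 0.14499464 0.13880144] [0.64950106 0.25460529 0.27328532]
```

View pics/w3.png

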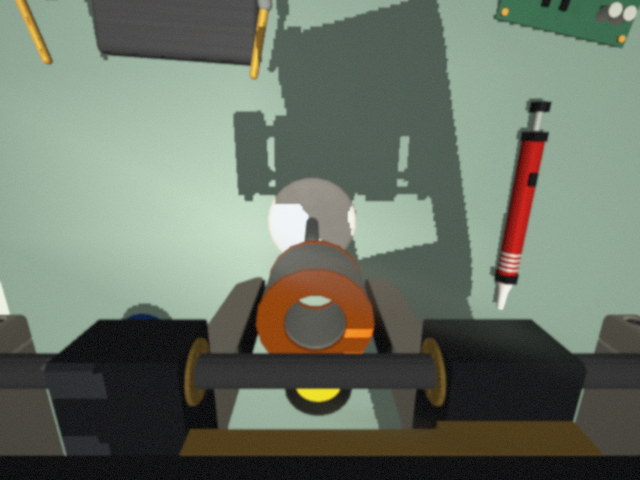

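The wrist view shows the reel held squarely at (315,320), with the stand behind and below it at (312,215). I'll lower it over the spindle in stages.

apply_moves --pt "2 -0.15 -0.2 0 0.2 0" --pt "5 -0.15 -0.2 0 0.2 0" --pt "7 -0.15 -0.2 0 0.2 0" --pt "8.5 -0.15 -0.2 0 0.2 0" --pt "9.5 -0.15 -0.2 0 0.2 0" --pt "9.5 -0.15 -0.2 0 0.2 0"

```text
time_s: 5.55
ee_pos: [0.6164, 0.2004, 0.057]
ee_rot: [-0.0, 0.707, -0.001, -0.707]
wrist_force: [-0.9, -0.5, -3.0]
finger_gap: 0.569
```

Run:
```python
from h import *
st(); go(.616,.2015,.0225,90)
c=env.capture("top"); save(c,"t4.png",(140,180,300,400),4)
```

```text
t 5.55 tcp [0.6164 0.2004 0.057 ] jaw yaw -90.08 tilt 0.06 q [ 0.24  0.38  1.5  -0.    1.26  1.81] F [-0.9 -0.5 -3. ] gap 52.9
move [ 3.45 -0.12  0.04] [-0.08 -0.05 -0.04]
```

apply_moves --pt "1.0 0 0 0 0 0" --pt "2.0 -0.1 0 0 0 0" --pt "2.6 -0.1 0 0 0 0" --pt "3.0 -0.1 0 0 0 0" --pt "3.3 -0.1 0 0 0 0" --pt "3.4 -0.1 0 0 0 0" --pt "3.4 -0.1 0 0 0 0"

```text
time_s: 6.3
ee_pos: [0.6176, 0.2024, 0.0246]
ee_rot: [-0.0, 0.708, -0.0, -0.706]
wrist_force: [0.0, -0.5, -3.1]
finger_gap: 0.571
```

apply_moves --pt "0 0 0 0 0 0" --pt "0 0 0 0 0 0" --pt "0 0 0 0 0 0" --pt "0 0 0 0 0 0" --pt "0 0 0 0 0 0" --hand 8.0

```text
time_s: 6.8
ee_pos: [0.6177, 0.2023, 0.0249]
ee_rot: [-0.0, 0.708, -0.0, -0.706]
wrist_force: [0.1, 0.1, -0.1]
finger_gap: 0.855
```

apply_moves --pt "-2 0 0 0 0 0" --pt "-6 0 0 0 0 0" --pt "-10 0 0 0 0 0" --pt "-15 0 0 0 0 0" --pt "-17 0 0 0 0 0" --pt "-17 0 0 0 0 0" --pt "-17 0 0 0 0 0"

```text
time_s: 7.5
ee_pos: [0.6171, 0.2023, 0.1947]
ee_rot: [-0.0, 0.709, -0.0, -0.706]
wrist_force: [-0.0, -0.4, -1.4]
finger_gap: 0.86
```

Run:
```python
from h import *
st(); go(.489,.377,.19,90)
c=env.capture("scene"); save(c,"s5.png",(380,120,540,260),4); X=cloud(c)
hsv=cv2.cvtColor(c["pixels"],cv2.COLOR_RGB2HSV)
m=(hsv[...,0]<20)&(hsv[...,1]>150)&(np.hypot(X[...,0]-.616,X[...,1]-.2)<.05); print(m.sum(),X[m].min(0),X[m].max(0))
```

```text
t 7.5 tcp [0.6171 0.2023 0.1947] jaw yaw -90.03 tilt 0.24 q [ 0.24  0.27  1.37 -0.    1.49  1.81] F [-0.  -0.4 -1.4] gap 80.0
move [  0.42 -17.46  12.82] [-0.03 -0.24  0.01]
288 [0.59554607 0.15703    0.04772705] [0.6542391  0.24317321 0.37993229]
```

View pics/s5.png

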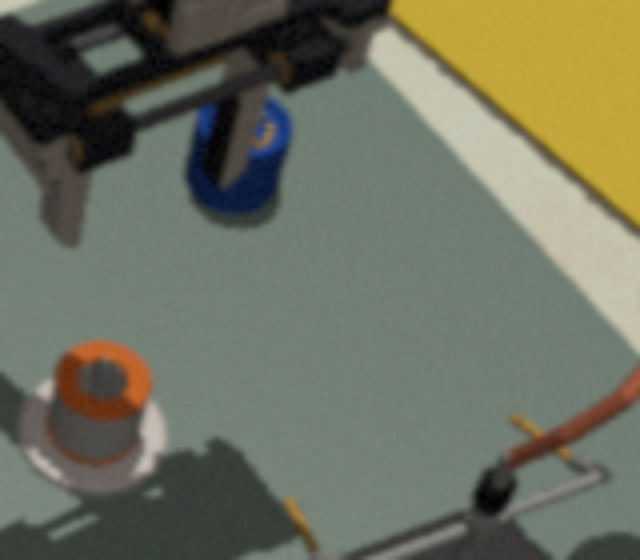

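The reel sits flat and centred on the stand. Next is the pot.

apply_moves --pt "0 -3 2 0 0 0" --pt "0 -7 5 0 0 0" --pt "0 -11 8 0 0 0" --pt "0.4 -15 11 0 0 0" --pt "0.4 -17.5 12.8 0 0 0" --pt "0.4 -17.5 12.8 0 0 0" --pt "0.4 -17.5 12.8 0 0 0" --hand 9.3

```text
time_s: 8.25
ee_pos: [0.4878, 0.3772, 0.188]
ee_rot: [0.001, 0.707, -0.0, -0.707]
wrist_force: [0.3, -0.4, -0.2]
finger_gap: 1.0
```

Run:
```python
from h import *
st(); go(.489,.377,.018,90)
c=env.capture("wrist"); X=cloud(c); save(c,"w6.png")
hsv=cv2.cvtColor(c["pixels"],cv2.COLOR_RGB2HSV)
m=((hsv[...,0]>100)&(hsv[...,0]<130)&(hsv[...,1]>120)&(X[...,2]>.044)&(X[...,2]<.06)).astype(np.uint8)
cs,_=cv2.findContours(m,cv2.RETR_EXTERNAL,cv2.CHAIN_APPROX_NONE); k=max(cs,key=cv2.contourArea)
print(cv2.minEnclosingCircle(np.array([ray(c,*p[0],.052)[:2] for p in k],np.float32)))
```

```text
t 8.25 tcp [0.4878 0.3772 0.188 ] jaw yaw -89.92 tilt 0.13 q [ 0.58  0.19  1.48 -0.    1.47  2.15] F [ 0.3 -0.4 -0.2] gap 93.0
move [17.   -0.02 -0.11] [ 0.08 -0.05 -0.13]
((0.4908270239830017, 0.38162761926651), 0.028721459209918976)
```

apply_moves --pt "4 -0.2 -0.2 0 0 0" --pt "8 -0.2 -0.2 0 0 0" --pt "12 -0.2 -0.2 0 0 0" --pt "15 -0.2 -0.2 0 0 0" --pt "16.9 -0.2 -0.2 0 0 0" --pt "16.9 -0.2 -0.2 0 0 0" --pt "16.9 -0.2 -0.2 0 0 0"

```text
time_s: 9.0
ee_pos: [0.4922, 0.3782, 0.021]
ee_rot: [-0.0, 0.708, -0.001, -0.706]
wrist_force: [0.4, -0.6, 1.1]
finger_gap: 1.005
```

apply_moves --pt "0 0 0 0 0 0" --pt "0 0 0 0 0 0" --pt "0 0 0 0 0 0" --pt "0 0 0 0 0 0" --pt "0 0 0 0 0 0" --pt "0 0 0 0 0 0" --pt "0 0 0 0 0 0" --pt "0 0 0 0 0 0" --hand 5 --grip_force 25

```text
time_s: 9.8
ee_pos: [0.4919, 0.3799, 0.0218]
ee_rot: [-0.0, 0.709, 0.0, -0.706]
wrist_force: [-0.3, 0.7, 5.1]
finger_gap: 0.611
```

apply_moves --pt "-1 0 0 0 0 0" --pt "-4 0 0 0 0 0" --pt "-8 0 0 0 0 0" --pt "-12 0 0 0 0 0" --pt "-14 0 0 0 0 0" --pt "-14 0 0 0 0 0"

```text
time_s: 10.4
ee_pos: [0.4932, 0.3805, 0.1658]
ee_rot: [-0.001, 0.71, 0.001, -0.704]
wrist_force: [-0.0, 0.1, -1.8]
finger_gap: 0.613
```

Run:
```python
from h import *
st(); go(.6275,-.1995,.155,90)
```

```text
t 10.4 tcp [0.4932 0.3805 0.1658] jaw yaw -90.03 tilt 0.57 q [ 0.58  0.21  1.5  -0.    1.43  2.15] F [-0.   0.1 -1.8] gap 57.0
move [  1.01  57.99 -13.46] [-0.04 -0.53  0.2 ]
```

apply_moves --pt "0 4 -0.9 0 0 0" --pt "0 9 -2.1 0 0 0" --pt "0 13.8 -3.2 0 0 0" --pt "0 18.6 -4.3 0 0 0" --pt "0 23.4 -5.4 0 0 0" --pt "0 28.2 -6.5 0 -0.5 0" --pt "0 33 -7.6 0 -0.5 0" --pt "0 37.8 -8.8 0 -0.5 0" --pt "0 42.6 -9.9 0 -0.5 0" --pt "0.5 47.4 -11 0 -0.5 0.2" --pt "1 52.2 -12.1 0 -0.5 0.2" --pt "1 56 -13 0 -0.5 0.2"

```text
time_s: 11.6
ee_pos: [0.619, -0.1831, 0.1478]
ee_rot: [-0.0, -0.703, 0.001, 0.711]
wrist_force: [0.2, 1.2, -2.1]
finger_gap: 0.617
```

apply_moves --pt "0 1.7 -0.4 0 0 0" --pt "0 1.8 -0.4 0 0 0" --pt "0 1.8 -0.4 0 0 0" --pt "0 1.8 -0.4 0 0 0"

```text
time_s: 12.0
ee_pos: [0.6245, -0.1969, 0.1509]
ee_rot: [-0.001, -0.705, 0.001, 0.709]
wrist_force: [0.3, 0.5, -1.6]
finger_gap: 0.613
```

Run:
```python
from h import *
st(); go(.6275,-.1995,.028,90)
c=env.capture("wrist"); X=cloud(c); save(c,"w7.png")
```

```text
t 12.0 tcp [ 0.6245 -0.1969  0.1509] jaw yaw -89.95 tilt 0.4 q [-0.38  0.32  1.39 -0.    1.43  1.19] F [ 0.3  0.5 -1.6] gap 57.0
move [12.29  0.23 -0.38] [ 0.05  0.37 -0.14]
```

View pics/w7.png

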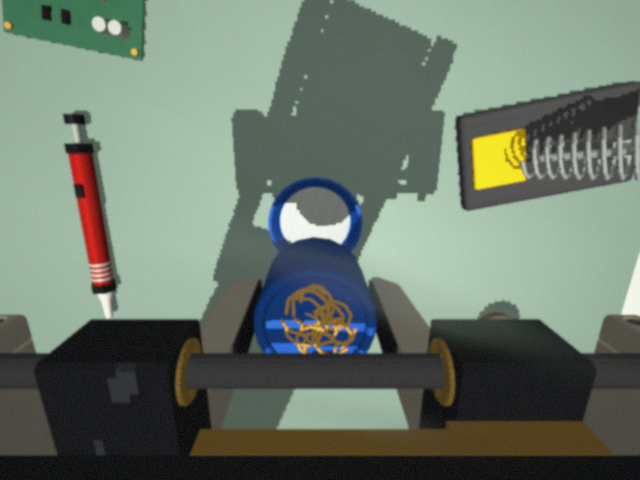

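The pot is held upright at (317,315), the dish behind it is centred at (315,222), and the iron base is clear to the right. Lowering.

apply_moves --pt "3 0.2 -0.4 0 0.4 0" --pt "7 0.2 -0.4 0 0.4 0" --pt "9.5 0.2 -0.4 0 0.4 0" --pt "10.5 0.2 -0.4 0 0.4 0" --pt "10.5 0.2 -0.4 0 0.4 0" --pt "10.5 0.2 -0.4 0 0.4 0"

```text
time_s: 12.65
ee_pos: [0.6295, -0.2008, 0.0484]
ee_rot: [0.002, 0.708, -0.001, -0.706]
wrist_force: [-0.0, 0.3, -1.7]
finger_gap: 0.614
```

Run:
```python
from h import *
st(); go(.628,-.1995,.0275,90)
```

```text
t 12.65 tcp [ 0.6295 -0.2008  0.0484] jaw yaw -89.99 tilt 0.33 q [-0.38  0.42  1.47 -0.    1.25  1.19] F [-0.   0.3 -1.7] gap 57.1
move [ 2.09 -0.14  0.16] [ 0.01 -0.22 -0.24]
```

apply_moves --pt "0.8 -0.1 0.1 0 0 0" --pt "1.5 -0.1 0.1 0 -0.2 -0.2" --pt "1.9 -0.1 0.1 0 -0.2 -0.2" --pt "2.2 -0.1 0.1 0 -0.2 -0.2" --pt "2.2 -0.1 0.1 0 -0.2 -0.2" --pt "2.2 -0.1 0.1 0 -0.2 -0.2"

```text
time_s: 13.25
ee_pos: [0.6274, -0.2002, 0.0266]
ee_rot: [0.0, -0.706, 0.0, 0.708]
wrist_force: [-8.7, 2.4, 13.3]
finger_gap: 0.618
```

apply_moves --pt "0 0 0 0 0 0" --pt "0 0 0 0 0 0" --pt "0 0 0 0 0 0" --pt "0 0 0 0 0 0" --pt "0 0 0 0 0 0" --hand 8.0

```text
time_s: 13.75
ee_pos: [0.6273, -0.2001, 0.0245]
ee_rot: [0.0, -0.706, 0.0, 0.708]
wrist_force: [-0.3, -0.6, -0.5]
finger_gap: 0.859
```

apply_moves --pt "-2 0 0 0 0 0" --pt "-6 0 0 0 0 0" --pt "-10 0 0 0 0 0" --pt "-14 0 0 0 0 0" --pt "-16 0 0 0 0 0" --pt "-16 0 0 0 0 0" --pt "-16 0 0 0 0 0"

```text
time_s: 14.45
ee_pos: [0.6277, -0.2002, 0.1844]
ee_rot: [0.0, -0.707, 0.0, 0.708]
wrist_force: [-0.3, 0.6, -0.8]
finger_gap: 0.863
```

Run:
```python
from h import *
st(); go(.5075,-.387,.19,90)
c=env.capture("scene"); save(c,"s8.png",(60,180,420,450),2); X=cloud(c)
```

```text
t 14.45 tcp [ 0.6277 -0.2002  0.1844] jaw yaw -90.03 tilt 0.09 q [-0.39  0.31  1.35 -0.    1.49  1.19] F [-0.3  0.6 -0.8] gap 80.3
move [-0.54 18.69 12.01] [-0.03  0.09 -0.  ]
```

View pics/s8.png

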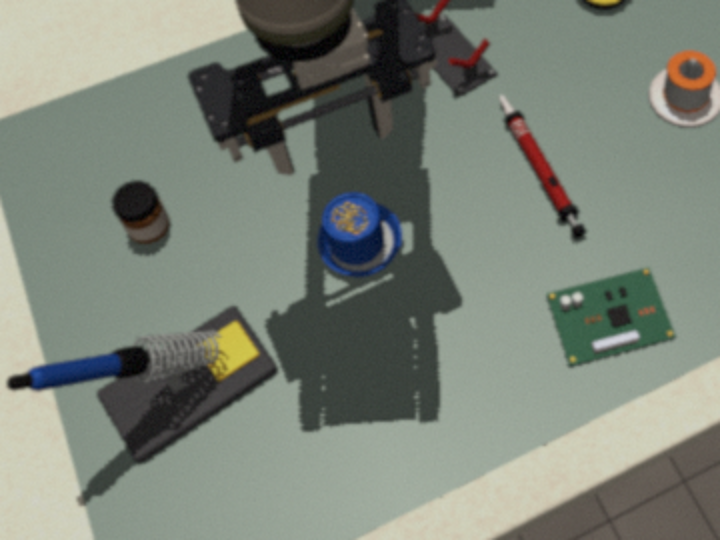

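The pot is in the blue dish and looks upright at (350,230). I'll check its centring from the top camera once the arm is clear. Going to the jar.

apply_moves --pt "-0.5 3 1.9 0 0 0" --pt "-0.5 7 4.5 0 0 0" --pt "-0.5 11 7.1 0 0 0" --pt "-0.5 15 9.6 0 0 0" --pt "-0.5 18 11.6 0 0 0" --pt "-0.5 18.7 12 0 0 0" --pt "-0.5 18.7 12 0 0 0" --hand 9.3

```text
time_s: 15.2
ee_pos: [0.506, -0.3875, 0.1875]
ee_rot: [0.002, -0.706, 0.0, 0.709]
wrist_force: [-0.4, 0.7, -0.4]
finger_gap: 1.001
```

Run:
```python
from h import *
st(); go(.5075,-.387,.018,90)
c=env.capture("wrist"); X=cloud(c); save(c,"w9.png")
m=((X[...,2]>.05)&(X[...,2]<.066)&(np.hypot(X[...,0]-.507,X[...,1]+.387)<.04)).astype(np.uint8)
cs,_=cv2.findContours(m,cv2.RETR_EXTERNAL,cv2.CHAIN_APPROX_NONE); k=max(cs,key=cv2.contourArea)
print("jar",cv2.minEnclosingCircle(np.array([ray(c,*p[0],.058)[:2] for p in k],np.float32)))
t=env.capture("top"); T=cloud(t); save(t,"t9.png",(360,180,640,400),2)
m=(T[...,2]>.08)&(T[...,1]<-.3)&(T[...,0]>.6)&(T[...,0]<.85); print("iron high",T[m].min(0),T[m].max(0))
m=((T[...,2]>.046)&(np.hypot(T[...,0]-.627,T[...,1]+.199)<.05)).astype(np.uint8)
cs,_=cv2.findContours(m,cv2.RETR_EXTERNAL,cv2.CHAIN_APPROX_NONE); k=max(cs,key=cv2.contourArea)
print("pot",cv2.minEnclosingCircle(np.array([ray(t,*p[0],.057)[:2] for p in k],np.float32)),T[m>0][:,2].min(),T[m>0][:,2].max())
```

```text
t 15.2 tcp [ 0.506  -0.3875  0.1875] jaw yaw -90.18 tilt 0.28 q [-0.73  0.25  1.41 -0.    1.49  0.84] F [-0.4  0.7 -0.4] gap 93.1
move [ 1.695e+01 -1.000e-02 -2.200e-01] [-0.18  0.25  0.14]
jar ((0.509250283241272, -0.38736623525619507), 0.022757699713110924)
iron high [ 0.67689111 -0.51422211  0.08026863] [ 0.7198191  -0.38363185  0.18167473]
pot ((0.6228765249252319, -0.20055712759494781), 0.029721714556217194) 0.046585833199339094 0.06366312404031423
```

apply_moves --pt "4 0 -0.1 0 0 0" --pt "8 0 -0.1 0 0.2 0" --pt "12 0 -0.1 0 0.2 0" --pt "15 0 -0.1 0 0.2 0" --pt "17 0 -0.1 0 0.2 0" --pt "17 0 -0.1 0 0.2 0" --pt "17 0 -0.1 0 0.2 0"

```text
time_s: 16.0
ee_pos: [0.509, -0.3857, 0.0199]
ee_rot: [0.0, 0.708, 0.001, -0.707]
wrist_force: [-0.4, 0.3, 0.5]
finger_gap: 1.0
```

apply_moves --pt "0 0 0 0 0 0" --pt "0 0 0 0 0 0" --pt "0 0 0 0 0 0" --pt "0 0 0 0 0 0" --pt "0 0 0 0 0 0" --pt "0 0 0 0 0 0" --pt "0 0 0 0 0 0" --pt "0 0 0 0 0 0" --pt "0 0 0 0 0 0" --hand 3.5 --grip_force 20

```text
time_s: 16.9
ee_pos: [0.5082, -0.3871, 0.0199]
ee_rot: [-0.0, 0.708, -0.0, -0.707]
wrist_force: [-0.8, -0.6, 0.6]
finger_gap: 0.471
```

apply_moves --pt "-1 0 0 0 0 0" --pt "-4 0 0 0 0 0" --pt "-8 0 0 0 0 0" --pt "-12 0 0 0 0 0" --pt "-14 0 0 0 0 0" --pt "-14 0 0 0 0 0" --pt "-14 0 0 0 0 0"

```text
time_s: 17.6
ee_pos: [0.5081, -0.3871, 0.16]
ee_rot: [-0.0, 0.708, -0.0, -0.706]
wrist_force: [-0.6, 0.0, -1.9]
finger_gap: 0.467
```

Run:
```python
from h import *
st(); go(.435,.1945,.155,90)
c=env.capture("wrist"); save(c,"w10.png")
```

```text
t 17.6 tcp [ 0.5081 -0.3871  0.16  ] jaw yaw -90.03 tilt 0.13 q [-0.73  0.26  1.44  0.    1.43  0.84] F [-0.6  0.  -1.9] gap 43.5
move [  0.46 -58.15   7.34] [-0.03 -0.12 -0.02]
```

View pics/w10.png

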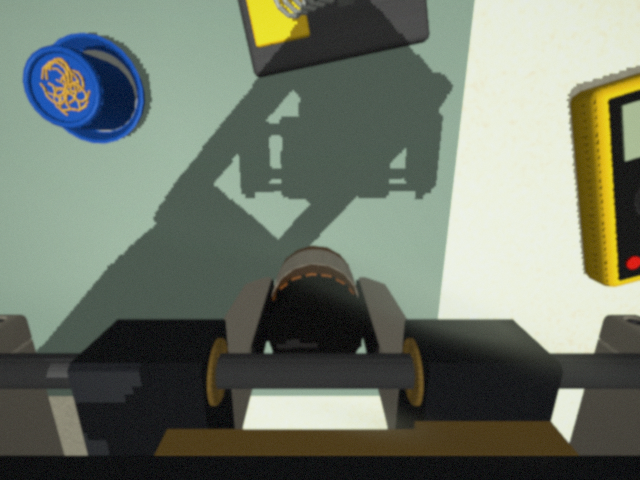

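The jar is held upright at (315,300). Carrying it to the black dish.

apply_moves --pt "0 -4 0.5 0 0 0" --pt "0 -9 1.1 0 0 0" --pt "0 -13.8 1.7 0 0 0" --pt "0 -18.6 2.3 0 0 0" --pt "0 -23.4 2.9 0 0 0" --pt "0 -28.2 3.5 0 0 0" --pt "0 -33 4.2 0 0 0" --pt "0 -37.8 4.8 0 0 0" --pt "0 -42.6 5.4 0 0 0" --pt "0.2 -47.4 6 0 0 0" --pt "0.5 -52.2 6.6 0 0 0" --pt "0.5 -56.2 7.1 0 0 0"

```text
time_s: 18.85
ee_pos: [0.4349, 0.1768, 0.1521]
ee_rot: [-0.0, -0.706, 0.0, 0.708]
wrist_force: [1.0, -0.0, -0.9]
finger_gap: 0.469
```

apply_moves --pt "0 -1.8 0.2 0 0 0" --pt "0 -1.9 0.2 0 0 0" --pt "0 -1.9 0.2 0 0 0" --pt "0 -1.9 0.2 0 0 0" --pt "0 -1.9 0.2 0 0 0"

```text
time_s: 19.35
ee_pos: [0.4354, 0.1928, 0.1543]
ee_rot: [-0.001, 0.707, -0.001, -0.707]
wrist_force: [-0.2, 0.3, -0.9]
finger_gap: 0.471
```

Run:
```python
from h import *
st(); go(.4345,.1947,.026,90)
c=env.capture("wrist"); save(c,"w11.png"); X=cloud(c)
hsv=cv2.cvtColor(c["pixels"],cv2.COLOR_RGB2HSV)
m=((X[...,2]>.0)&(X[...,2]<.03)&(np.hypot(X[...,0]-.435,X[...,1]-.195)<.05)&(hsv[...,2]<60)); print(X[m].min(0),X[m].max(0))
t=env.capture("top"); T=cloud(t)
m=(T[...,2]>.051)&(T[...,2]<.068)&(np.hypot(T[...,0]-.623,T[...,1]+.2)<.022)
A=np.c_[T[m][:,:2],np.ones(m.sum())]; k=np.linalg.lstsq(A,T[m][:,2],rcond=None)[0]; print("pot top",m.sum(),np.median(T[m][:,2]),"slope",k[:2])
```

```text
t 19.35 tcp [0.4354 0.1928 0.1543] jaw yaw -90.13 tilt 0.07 q [ 0.31 -0.17  1.9  -0.    1.41  1.88] F [-0.2  0.3 -0.9] gap 43.8
move [12.83 -0.2   0.1 ] [-0.13 -0.06 -0.03]
[0.41191776 0.16066394 0.00413251] [0.47094569 0.23013872 0.01873545]
pot top 368 0.05504719656408259 slope [-0.00258659 -0.0241072 ]
```

apply_moves --pt "3 -0.2 0 0 0 0" --pt "7 -0.2 0 0 0 0" --pt "9.5 -0.2 0 0 0 0" --pt "10.8 -0.2 0 0 0 0" --pt "10.8 -0.2 0 0 0 0" --pt "10.8 -0.2 0 0 0 0"

```text
time_s: 20.05
ee_pos: [0.4364, 0.196, 0.0479]
ee_rot: [-0.0, 0.708, -0.0, -0.706]
wrist_force: [-0.3, 0.2, 0.1]
finger_gap: 0.467
```

Run:
```python
from h import *
st(); go(.4345,.195,.026,90)
```

```text
t 20.05 tcp [0.4364 0.196  0.0479] jaw yaw -90.05 tilt 0.17 q [ 0.32 -0.05  1.99 -0.    1.19  1.89] F [-0.3  0.2  0.1] gap 43.4
move [2.19 0.1  0.2 ] [-0.05 -0.17  0.02]
```

apply_moves --pt "0.8 0.1 0.2 0 0 0" --pt "1.4 0.1 0.2 0 -0.2 0" --pt "1.8 0.1 0.2 0 -0.2 0" --pt "2.1 0.1 0.2 0 -0.2 0" --pt "2.2 0.1 0.2 0 -0.2 0" --pt "2.2 0.1 0.2 0 -0.2 0"

```text
time_s: 20.65
ee_pos: [0.4336, 0.195, 0.0249]
ee_rot: [0.0, -0.706, 0.0, 0.708]
wrist_force: [-0.3, -0.6, -1.1]
finger_gap: 0.469
```

apply_moves --pt "0 0 0 0 0 0" --pt "0 0 0 0 0 0" --pt "0 0 0 0 0 0" --pt "0 0 0 0 0 0" --pt "0 0 0 0 0 0" --hand 7.0

```text
time_s: 21.15
ee_pos: [0.4336, 0.195, 0.0248]
ee_rot: [0.0, -0.707, 0.0, 0.708]
wrist_force: [-0.1, 0.8, 0.2]
finger_gap: 0.747
```

apply_moves --pt "-2 0 0 0 0 0" --pt "-6 0 0 0 0 0" --pt "-10 0 0 0 0 0" --pt "-14 0 0 0 0 0" --pt "-16 0 0 0 0 0" --pt "-16 0 0 0 0 0" --pt "-16 0 0 0 0 0"

```text
time_s: 21.85
ee_pos: [0.4339, 0.195, 0.1845]
ee_rot: [0.0, -0.707, 0.0, 0.708]
wrist_force: [0.8, 0.1, -1.0]
finger_gap: 0.75
```

Run:
```python
from h import *
st(); go(.6255,.0095,.185,88.4)
```

```text
t 21.85 tcp [0.4339 0.195  0.1845] jaw yaw -90.03 tilt 0.08 q [ 0.31 -0.19  1.87  0.    1.47  1.89] F [ 0.8  0.1 -1. ] gap 69.7
move [ -0.08  18.54 -19.17] [1.57 0.08 0.01]
```

apply_moves --pt "0 3 -3.2 0 0 0" --pt "0 6.5 -6.9 0 0 0" --pt "0 10 -10.5 0 0 0" --pt "0 13.5 -14.2 1.5 0 0" --pt "0 17 -18 1.5 0 0" --pt "0 18.5 -19.6 1.5 0 0" --pt "0 18.5 -19.6 1.5 0 0" --pt "0 18.5 -19.6 1.5 0 0" --hand 6

```text
time_s: 22.65
ee_pos: [0.6284, 0.0098, 0.1816]
ee_rot: [0.01, -0.705, 0.01, 0.709]
wrist_force: [0.9, -0.1, -0.5]
finger_gap: 0.645
```

```bash
cat > pm.py <<'E'
from h import *
import pickle
def red(c,X,p,r):
    hsv=cv2.cvtColor(c["pixels"],cv2.COLOR_RGB2HSV)
    return ((hsv[...,0]<10)|(hsv[...,0]>170))&(hsv[...,1]>110)&(np.hypot(X[...,0]-p[0],X[...,1]-p[1])<r)
def rect(P):
    a=cv2.minAreaRect(P.astype(np.float32)); b=cv2.boxPoints(a); e=max((b[1]-b[0],b[2]-b[1]),key=np.linalg.norm)
    return np.round(a[0],4),np.round(sorted(a[1]),4),"long axis deg",np.round(np.degrees(np.arctan2(e[1],e[0])),2)
E
python3 - <<'E'
from pm import *
st()
c=env.capture("wrist"); save(c,"w12.png"); X=cloud(c)
m=red(c,X,(.63,.01),.09)&(X[...,2]>.004)&(X[...,2]<.03); print("pump wrist",m.sum(),rect(X[m][:,:2]), cv2.fitLine(X[m][:,:2].astype(np.float32),cv2.DIST_L2,0,.01,.01).ravel())
c=pickle.load(open("top0.pkl","rb")); T=cloud(c); 
m=red(c,T,(.445,-.0126),.075)&(T[...,2]>.02)&(T[...,2]<.07); P=T[m]; print("forks top",m.sum(),rect(P[:,:2]))
h=P[:,0]>.445
for k in (h,~h): print("fork",P[k].mean(0),P[k].min(0),P[k].max(0))
m=(T[...,2]>.0035)&(T[...,2]<.05)&(np.hypot(T[...,0]-.445,T[...,1]+.0126)<.066)&(cv2.cvtColor(c["pixels"],cv2.COLOR_RGB2HSV)[...,2]<75)
print("plate",m.sum(),rect(T[m][:,:2]))
go(.630,.0095,.004,88.5)
E
```

```text
t 22.65 tcp [0.6284 0.0098 0.1816] jaw yaw -91.59 tilt 0.36 q [-0.07  0.23  1.44  0.    1.47  1.53] F [ 0.9 -0.1 -0.5] gap 60.0
pump wrist 1613 (array([0.6324, 0.0109]), array([0.0167, 0.129 ]), 'long axis deg', np.float32(-1.22)) [ 0.9998026  -0.01986851  0.6439622   0.01059686]
forks top 190 (array([ 0.4447, -0.0125]), array([0.0512, 0.0868]), 'long axis deg', np.float32(8.92))
fork [ 0.48424697 -0.00578156  0.04288986] [ 0.4781602  -0.03051484  0.02817857] [0.49118823 0.01858895 0.0562381 ]
fork [ 0.40565567 -0.01835766  0.04193005] [ 0.39947475 -0.04414386  0.02368402] [0.41234255 0.0065888  0.05558472]
plate 447 (array([ 0.4457, -0.012 ]), array([0.0545, 0.1078]), 'long axis deg', np.float32(8.97))
move [17.83  0.11 -0.27] [-0.02  0.31  0.03]
```

View pics/w12.png

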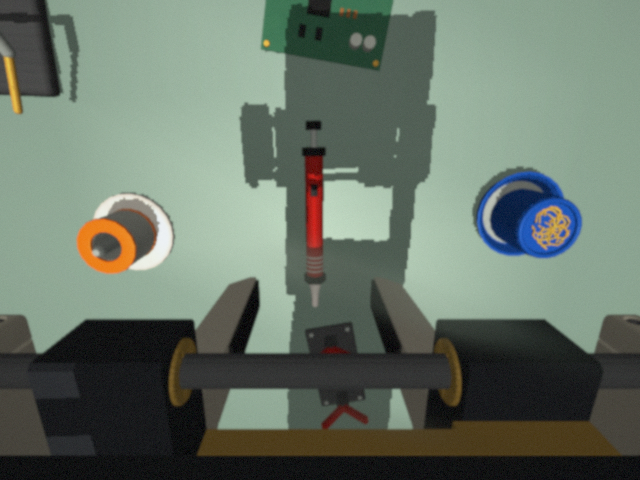

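The pump at (314,220) lies between the open fingers' lines, and the rest is below at (335,365), turned about 9 degrees. Descending on the pump.

apply_moves --pt "4 0.05 -0.2 0 0.3 0" --pt "8 0.05 -0.2 0 0.3 0" --pt "12 0.05 -0.2 0 0.3 0" --pt "15 0.05 -0.2 0 0.3 0" --pt "17 0.05 -0.2 0 0.3 0" --pt "17.6 0.05 -0.2 0 0.3 0" --pt "17.6 0.05 -0.2 0 0.3 0" --pt "17.6 0.05 -0.2 0 0.3 0"

```text
time_s: 23.5
ee_pos: [0.6322, 0.0099, 0.0099]
ee_rot: [-0.009, 0.709, -0.009, -0.705]
wrist_force: [0.0, 1.5, -0.1]
finger_gap: 0.647
```

apply_moves --pt "0 0 0 0 0 0" --pt "0 0 0 0 0 0" --pt "0 0 0 0 0 0" --pt "0 0 0 0 0 0" --pt "0 0 0 0 0 0" --pt "0 0 0 0 0 0" --pt "0 0 0 0 0 0" --pt "0 0 0 0 0 0" --hand 1.0 --grip_force 20

```text
time_s: 24.3
ee_pos: [0.6314, 0.0093, 0.0084]
ee_rot: [-0.009, 0.708, -0.009, -0.706]
wrist_force: [-0.9, 0.2, 0.6]
finger_gap: 0.186
```

apply_moves --pt "-0.5 0 0 0 0 0" --pt "-2 0 0 0 0 0" --pt "-5 0 0 0 0 0" --pt "-8 0 0 0 0 0" --pt "-11 0 0 0 0 0" --pt "-13 0 0 0 0 0" --pt "-13 0 0 0 0 0" --pt "-13 0 0 0 0 0"

```text
time_s: 25.1
ee_pos: [0.6313, 0.0093, 0.1391]
ee_rot: [-0.009, 0.709, -0.01, -0.705]
wrist_force: [0.1, 1.0, -1.8]
finger_gap: 0.182
```

Run:
```python
from pm import *
st(); go(.445,-.0123,.135,99)
c=env.capture("wrist"); save(c,"w13.png"); X=cloud(c); z=env.state()["ee_pos"][2]
m=red(c,X,(.63,.01),.1)&(X[...,2]>z-.02)&(X[...,2]<z+.03); print(m.sum(),rect(X[m][:,:2]),X[m].min(0),X[m].max(0))
```

```text
t 25.1 tcp [0.6313 0.0093 0.1391] jaw yaw -91.53 tilt 0.28 q [-0.07  0.26  1.49  0.    1.39  1.53] F [ 0.1  1.  -1.8] gap 16.9
move [ 0.32  2.66 18.57] [-10.53  -0.28  -0.03]
5559 (array([0.6398, 0.0091]), array([0.0194, 0.1602]), 'long axis deg', np.float32(-1.31)) [ 0.55962695 -0.00180518  0.13978223] [0.71984629 0.02042406 0.16510704]
```

View pics/w13.png

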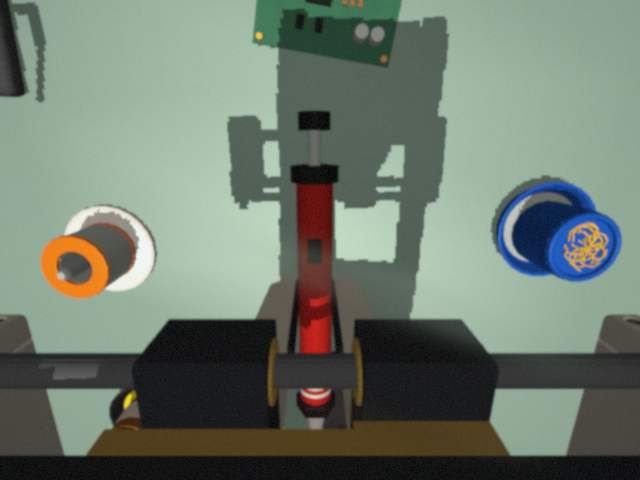

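Pump gripped across its middle and level enough; reel and pot are still in place. Carrying it to the rest.

apply_moves --pt "0 0.3 2.5 -1.5 0 0" --pt "0 0.9 6.5 -3.5 0 0" --pt "0 1.5 10.5 -6 0 0" --pt "0 2.1 14.5 -8 0 0" --pt "0 2.5 17.5 -10 0 0" --pt "0 2.7 18.6 -10.5 0 0" --pt "0 2.7 18.6 -10.5 0 0" --pt "0 2.7 18.6 -10.5 0 0"

```text
time_s: 25.95
ee_pos: [0.4441, -0.0126, 0.1369]
ee_rot: [0.055, 0.706, 0.055, -0.704]
wrist_force: [-0.1, 0.0, -0.4]
finger_gap: 0.187
```

Run:
```python
from pm import *
st(); go(.445,-.0123,.043,99)
c=env.capture("wrist"); save(c,"w14.png"); X=cloud(c); p=env.state()["ee_pos"]
m=red(c,X,p,.12)&(X[...,2]>p[2]-.03)&(X[...,2]<p[2]+.04)&(X[...,0]>p[0]+.03); print(m.sum(),rect(X[m][:,:2]))
f=np.polyfit(X[m][:,0],X[m][:,2],1); print("pitch",f[0]); print("barrel far end",X[m].max(0),"z med",np.median(X[m][:,2]))
c=env.capture("scene"); save(c,"s14.png",(200,120,360,260),4)
```

```text
t 25.95 tcp [ 0.4441 -0.0126  0.1369] jaw yaw -81.07 tilt 0.14 q [-0.14 -0.25  2.01  0.    1.39  1.27] F [-0.1  0.  -0.4] gap 17.4
move [ 9.39 -0.02 -0.07] [-0.07 -0.14 -0.02]
2111 (array([ 0.5026, -0.0023]), array([0.0185, 0.0602]), 'long axis deg', np.float32(13.24))
pitch -0.0005465703000163884
barrel far end [0.53328475 0.00836531 0.15152887] z med 0.14685050332087812
```

View pics/s14.png

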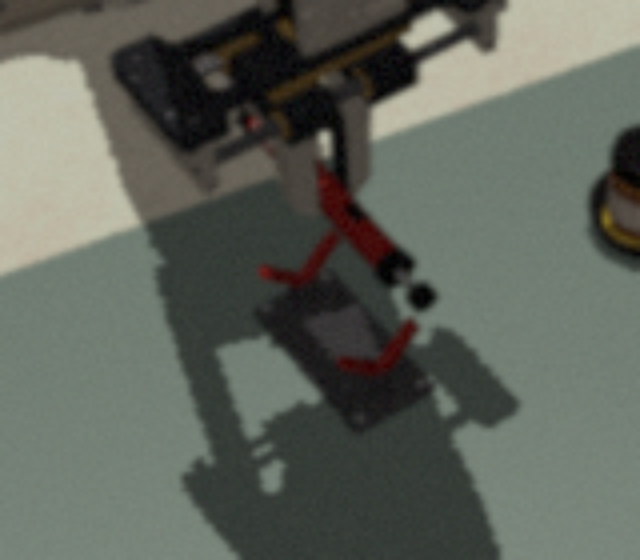

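The pump hangs level above the forks, but its far barrel end measures further out than expected. I'll check how it's centred in the grip before lowering.

Run:
```python
from pm import *
st(); p=env.state()["ee_pos"]
for n in ("top","scene"):
    c=env.capture(n); X=cloud(c)
    m=red(c,X,p,.13)&(X[...,2]>.12)&(X[...,2]<.17)
    print(n,m.sum(),X[m].min(0) if m.any() else "",X[m].max(0) if m.any() else "")
    if n=="scene":
        d=np.array([np.cos(np.radians(9)),np.sin(np.radians(9)),0])
        s=(X-p)@d; off=np.hypot(X[...,1]-p[1]-s*d[1],X[...,2]-.1385)
        g=(off<.016)&(s>.0)&(s<.15)
        hsv=cv2.cvtColor(c["pixels"],cv2.COLOR_RGB2HSV)
        for k in range(0,150,6):
            q=g&(s>=k/1e3)&(s<(k+6)/1e3)
            if q.sum(): print(k,q.sum(),np.median(c["pixels"][q],axis=0))
```

```text
t 26.05 tcp [ 0.4448 -0.0126  0.1373] jaw yaw -81.04 tilt 0.16 q [-0.14 -0.25  2.01  0.    1.39  1.27] F [ 0.7  0.2 -0.6] gap 17.0
top 79 [ 0.48923285 -0.01497398  0.14134863] [0.50372206 0.00154247 0.15278192]
scene 205 [ 0.37773959 -0.03032033  0.13458178] [0.53392609 0.00427952 0.15241344]
0 18 [63. 13. 14.]
6 44 [65.5 35.5 33. ]
12 19 [64. 16. 15.]
18 17 [60. 13.  9.]
24 20 [50.  12.5 12.5]
30 21 [52. 13. 12.]
36 21 [65. 11.  8.]
42 24 [66.  14.  12.5]
48 17 [65. 15. 16.]
54 20 [64.5 17.  16. ]
60 25 [32. 13. 12.]
66 50 [19.5 16.5 16.5]
72 7 [61. 62. 59.]
78 7 [71. 74. 68.]
84 16 [42.  44.5 42.5]
90 31 [18. 22. 21.]
```

View pics/w14.png

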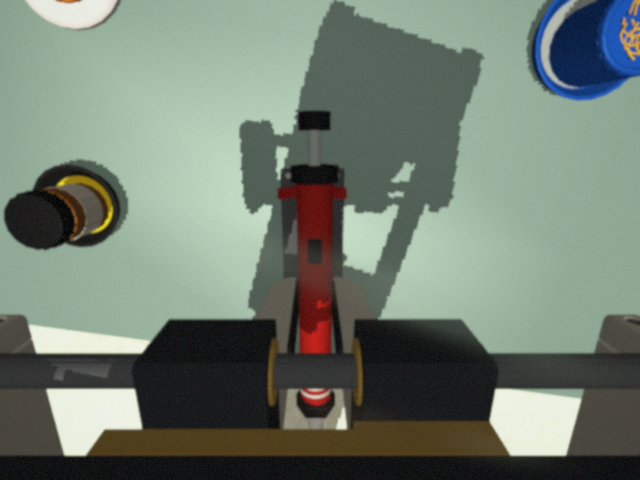

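The scene slices put the black collar 62–72 mm from the TCP (nominal 62–70), so the pump is centred. The reading that disagreed came from the red fork behind it. Lowering.

apply_moves --pt "2.5 0 0 0 0 0" --pt "5.5 0 0 0 0 0" --pt "7.5 0 0 0 0 0" --pt "8.3 0 0 0 0 0" --pt "8.6 0 0 0 0 0" --pt "8.6 0 0 0 0 0" --pt "8.6 0 0 0 0 0"

```text
time_s: 26.85
ee_pos: [0.4457, -0.0128, 0.053]
ee_rot: [0.056, 0.707, 0.055, -0.703]
wrist_force: [-0.0, 0.4, -0.4]
finger_gap: 0.184
```

Run:
```python
from h import *
st(); go(.445,-.0123,.042,99)
```

```text
t 26.85 tcp [ 0.4457 -0.0128  0.053 ] jaw yaw -81.03 tilt 0.31 q [-0.14 -0.15  2.08  0.    1.21  1.27] F [-0.   0.4 -0.4] gap 17.1
move [ 1.1  -0.06  0.07] [-0.03 -0.3  -0.07]
```

apply_moves --pt "0.4 0 0 0 -0.3 0" --pt "0.7 0 0 0 -0.3 0" --pt "0.9 0 0 0 -0.3 0" --pt "1.0 0 0 0 -0.3 0" --pt "1.1 0 0 0 -0.3 0" --pt "1.1 0 0 0 -0.3 0"

```text
time_s: 27.45
ee_pos: [0.4452, -0.012, 0.0422]
ee_rot: [-0.055, -0.705, -0.055, 0.705]
wrist_force: [-6.6, 3.9, 15.9]
finger_gap: 0.189
```

apply_moves --pt "0 0 0 0 0 0" --pt "0 0 0 0 0 0" --pt "0 0 0 0 0 0" --pt "0 0 0 0 0 0" --pt "0 0 0 0 0 0" --hand 5.0

```text
time_s: 27.95
ee_pos: [0.4446, -0.0128, 0.0406]
ee_rot: [-0.056, -0.704, -0.055, 0.706]
wrist_force: [-0.2, -0.5, -0.8]
finger_gap: 0.526
```

apply_moves --pt "-2 0 0 0 0 0" --pt "-6 0 0 0 0 0" --pt "-10 0 0 0 0 0" --pt "-14 0 0 0 0 0" --pt "-17 0 0 0 0 0" --pt "-17 -3 0 0 0 0" --pt "-17 -8 0 0 0 0" --pt "-17 -13 0 0 0 0" --pt "-17 -18 0 0 0 0" --pt "-17 -20 0 0 0 0" --pt "-17 -20 0 0 0 0"

```text
time_s: 29.05
ee_pos: [0.413, 0.1874, 0.2105]
ee_rot: [-0.057, -0.704, -0.057, 0.706]
wrist_force: [0.8, -0.9, -0.2]
finger_gap: 0.54
```

Run:
```python
from pm import *
st()
c=env.capture("top"); save(c,"t15.png",(60,120,580,420),1.5); T=cloud(c)
def top(n,p,z,lo):
    m=((T[...,2]>lo)&(T[...,2]<z+.02)&(np.hypot(T[...,0]-p[0],T[...,1]-p[1])<.05)).astype(np.uint8)
    cs,_=cv2.findContours(m,cv2.RETR_EXTERNAL,cv2.CHAIN_APPROX_NONE); k=max(cs,key=cv2.contourArea)
    e,r=cv2.minEnclosingCircle(np.array([ray(c,*q[0],z)[:2] for q in k],np.float32)); 
    q=(T[...,2]>z-.008)&(T[...,2]<z+.01)&(np.hypot(T[...,0]-e[0],T[...,1]-e[1])<r*.75)
    A=np.c_[T[q][:,:2]-e,np.ones(q.sum())]; f=np.linalg.lstsq(A,T[q][:,2],rcond=None)[0]
    print(n,"centre",np.round(e,4),"off mm",np.round((np.array(e)-p)*1000,1),"d",round(2*r,4),"z",np.round(f[2],4),"slope",np.round(f[:2],3))
top("reel",(.6163,.2010),.054,.04); top("jar",(.435,.1945),.063,.052); top("pot",(.6275,-.1993),.057,.046)
m=red(c,T,(.445,-.0123),.09)&(T[...,2]>.043)&(T[...,2]<.06); print("pump",m.sum(),rect(T[m][:,:2]),np.median(T[m][:,2]))
s=env.capture("scene"); save(s,"s15.png",(180,90,500,330),2.4)
for k,(u,v) in dict(board=(322,170),iron=(510,232)).items(): print(k,T[v,u])
```

```text
t 29.05 tcp [0.413  0.1874 0.2105] jaw yaw -80.8 tilt 0.12 q [ 0.31 -0.27  1.89  0.    1.53  1.72] F [ 0.8 -0.9 -0.2] gap 50.2
reel centre [0.617  0.1992] off mm [ 0.7 -1.8] d 0.0553 z 0.0542 slope [ 0.003 -0.022]
jar centre [0.4429 0.1922] off mm [ 7.9 -2.3] d 0.0392 z 0.0628 slope [-0.105  0.037]
pot centre [ 0.6233 -0.2009] off mm [-4.2 -1.6] d 0.0585 z 0.0549 slope [ 0.007 -0.022]
pump 569 (array([ 0.443, -0.012]), array([0.0504, 0.1246]), 'long axis deg', np.float32(8.37)) 0.05011391363332312
board [ 0.81640826 -0.00829463  0.00963698]
iron [ 0.68602671 -0.38955355  0.04958435]
```

View pics/t15.png

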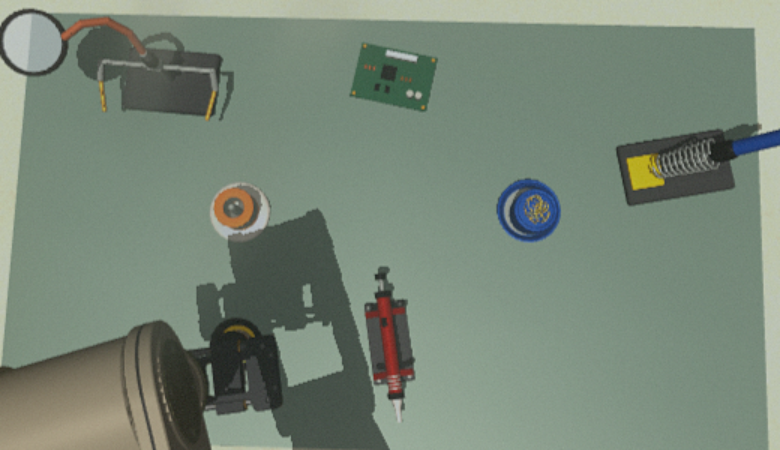

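View pics/s15.png

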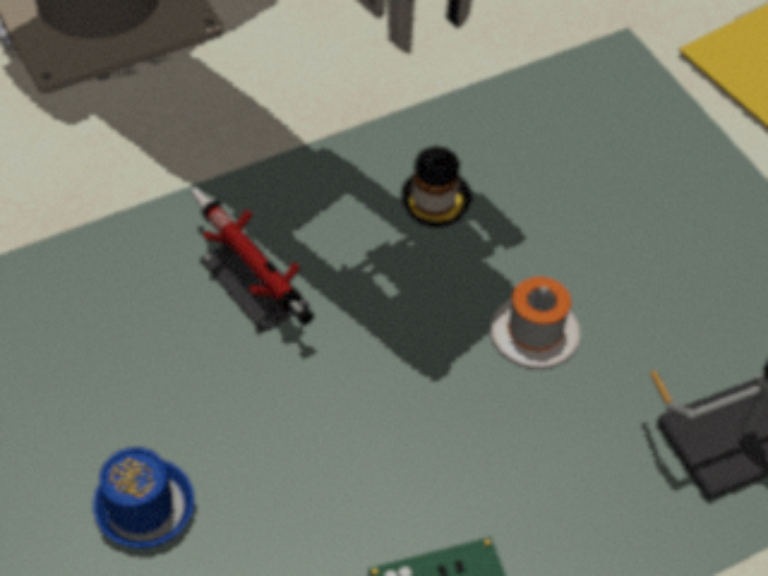

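The gripper still hides the jar from the top camera, so I'll move it clear and check again.

apply_moves --pt "-2 -4 3 0 0 0" --pt "-4 -8 6 0 0 0" --pt "-5 -12 9 0 0 0" --pt "-5 -16 11 0 0 0" --pt "-5 -19 13 0 0 0" --pt "-5 -19 13 0 0 0" --pt "-5 -19 13 0 0 0" --pt "-5 -19 13 0 0 0"

```text
time_s: 29.95
ee_pos: [0.2571, 0.3513, 0.2606]
ee_rot: [-0.055, -0.704, -0.054, 0.706]
wrist_force: [0.1, -0.0, 0.4]
finger_gap: 0.535
```

Run:
```python
from pm import *
st()
c=env.capture("top"); save(c,"t16.png",(60,120,580,420),1.5); T=cloud(c)
def top(n,p,z,lo):
    m=((T[...,2]>lo)&(T[...,2]<z+.02)&(np.hypot(T[...,0]-p[0],T[...,1]-p[1])<.05)).astype(np.uint8)
    cs,_=cv2.findContours(m,cv2.RETR_EXTERNAL,cv2.CHAIN_APPROX_NONE); k=max(cs,key=cv2.contourArea)
    e,r=cv2.minEnclosingCircle(np.array([ray(c,*q[0],z)[:2] for q in k],np.float32)); 
    q=(T[...,2]>z-.008)&(T[...,2]<z+.01)&(np.hypot(T[...,0]-e[0],T[...,1]-e[1])<r*.75)
    A=np.c_[T[q][:,:2]-e,np.ones(q.sum())]; f=np.linalg.lstsq(A,T[q][:,2],rcond=None)[0]
    print(n,"centre",np.round(e,4),"off mm",np.round((np.array(e)-p)*1000,1),"d",round(2*r,4),"z",np.round(f[2],4),"slope",np.round(f[:2],3))
top("reel",(.6163,.2010),.054,.04); top("jar",(.435,.1945),.063,.052); top("pot",(.6275,-.1993),.057,.046)
```

```text
t 29.95 tcp [0.2571 0.3513 0.2606] jaw yaw -81.14 tilt 0.12 q [ 0.82 -0.34  1.85 -0.    1.63  2.24] F [ 0.1 -0.   0.4] gap 49.8
reel centre [0.6163 0.199 ] off mm [-0. -2.] d 0.0561 z 0.054 slope [-0.027 -0.005]
jar centre [0.4336 0.1919] off mm [-1.4 -2.6] d 0.0449 z 0.063 slope [-0.016 -0.005]
pot centre [ 0.6234 -0.2008] off mm [-4.1 -1.5] d 0.0585 z 0.0551 slope [ 0.006 -0.016]
```

View pics/t16.png

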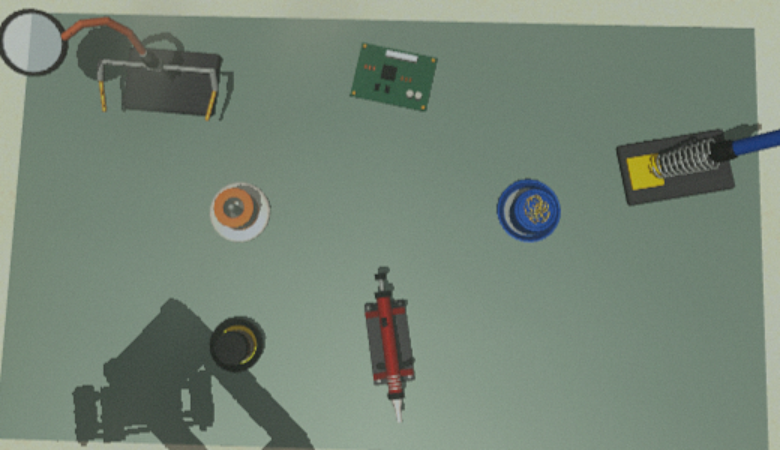

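The top view shows all four items seated: reel (238,209), jar (236,345), pot (530,210) and pump across both forks (390,340). The board and iron haven't moved. Handing in.

```bash
python3 -c "
from plant import env
print(env.hand_in())"
```

```text
the job is handed in; nothing more can be done
None
```

I put the reel, pot, jar and pump in their holders, in that order, moved the arm clear and handed the job in at about 30 s of the 118 s. The hand-in reports no verdict, so these results come from my own camera checks just before it.

| Item | Last check | Limit |
|---|---|---|
| Reel on stand | 2 mm off centre, top at 54 mm (as expected when seated) | 12 mm |
| Jar in black dish | 3 mm off centre, top at 63 mm (as expected when seated) | 10 mm |
| Pot in blue dish | 4.5 mm off centre, top at 55 mm (expected 57 mm) | 10 mm |
| Pump in both forks | about 2 mm off along the rest, within 1° of it | 15 mm, 0.15 rad |

- **Upright:** the tops of the reel, jar and pot were within about 0.03 rad of level (limit 0.12).
- **Board and iron:** neither had visibly moved. Depth readings at one point on each differed by 1 mm for the board and 3 mm across for the iron. The iron's point also read 8 mm higher, which I put down to noise on its wire coil.

Some readings disagreed along the way:
- **Pot position:** before the grasp, the wrist and top cameras differed by about 5 mm. The pot also pressed the dish with about 13 N on the way in, and it ended up to one side but flat.
- **Pump in the grip:** the wrist depth suggested it was off-centre because the red fork was in view behind it. The scene camera showed it centred.
- **Pump landing:** it touched down in the forks with about 16 N.
- **Jar tilt:** a first reading of about 0.1 rad was wrong because the gripper was blocking the view. It read about 0.02 rad once the arm was clear.

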